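# Open the spacer jar in its sliding-jaw holder

## Task

Brace the clear parts jar by sliding the red-handled jaw along its track until the jar is pushed fully home into the U-shaped stop of the holder and the jaw is against it. Then unscrew the tight blue cap anticlockwise, stop turning once the threads let go (roughly a fifth of a turn), lift it straight off, and finish still holding the cap level in the gripper, centred a centimetre or two above the mouth of the jar. Leave the jar standing braced in the holder and do not disturb the capacitor, C-clamp, screwdriver or antenna tray.

Things in the scene. Friction and masses are not known exactly. Their poses are not given: they have to be found in the camera images.
- holder: Fixed jar holder. Green base plate 120 (x) by 290 (y, -180 to +110) by 12 mm; dark steel U-shaped stop at the +y end: back wall face at y = +75 mm, top 62 mm above the ledge; two cheeks 71 mm apart, flared, from y = +75 to about +32 mm, tops 56 mm up. Origin on the ledge, midway between the cheek lines; the jaw slides along holder +y towards the stop.
- jaw (a joint): Travel of the sliding jaw along holder +y, m. 0 = fully back (jaw face at holder y = -75 mm); about 0.090 = jar pressed home against the back wall; limit 0.100. Starts from 0 to 0.027. Slides with a friction of about 10 N and stays where it is left.
- jaw_grip (a point): Grip point of the red upright handle of the sliding jaw, 26 mm (holder x) by 16 mm (holder y), its top 15 mm above this point (85 mm above the ledge), free for 34 mm below this point, down to the yellow carriage; it stands 50 mm behind the jaw face. Axes as the holder's.
- jar_home (a point): Where the centre of the jar's underside comes to when the jar is fully home: holder (0, 45, 12) mm. Axes as the holder's.
- jar: Loose clear jar of metal spacers, 0.4 to 0.7 kg: body 60 by 60 mm, 74 mm high, neck 32 mm in diameter up to 98 mm. Origin under its centre, z up. Stands on the base plate (12 mm above the ledge) between jaw and stop, 43 to 57 mm short of home, a little askew. Unbraced it turns with the cap; with the jaw pushed up the cheeks keep it from turning.
- jar_mouth (a point): Centre of the jar's mouth: the top of the neck, 98 mm above the jar's underside.
- cap: Loose blue ribbed cap, 52 mm in diameter, 24 mm high, 40 g, white radial line on top along its +x. Origin at the centre of its lower rim, z up. Screwed on, the rim is 78 mm above the jar's underside (4 mm above the shoulder, 20 mm below the mouth) and the cap can rise only about 1.5 mm.
- thread (a joint): How far the jar's thread is unscrewed, rad, anticlockwise from above; it follows the cap with about 0.05 rad of play. 0 = tight (the start); turning takes about 0.3 N m all the way; the cap's lugs come free at about 1.0, and from there to beyond 1.6 the cap lifts straight off. Stays where it is left when the cap is off.
- capacitor: Loose grey tuning capacitor, 50 by 44 by 40 mm with a brass shaft, bystander. Origin under its centre.
- clamp: Loose steel C-clamp lying flat, about 100 by 140 by 20 mm, bystander. Origin near its centre.
- screwdriver: Loose screwdriver with a brown wooden handle, 200 mm long, lying flat, bystander.
- tray: Fixed aluminium tray of antenna sections, 170 by 300 by 30 mm, bystander. Origin under its centre.
Not all that is in view belongs to the job. Of the things shaped like the jar, the clear one is meant. Several things have the shape of the cap; the one meant has the colours described above.

How it is judged:
By the outcome, as a careful person would: the job done as asked, in the order asked, and still so for the second after the job is handed in, while the arm keeps its last pose, push and grip.
It also fails if it takes over 59 s, if anything falls off the work surface, if the arm or the gripper's body presses on something with over 40 N, if the wrist force passes 120 N, or if a joint passes its speed limit or range.

## Robot

A 7-joint arm with a two-finger parallel gripper is mounted at the origin on the work surface. World frame = base frame: x ahead of the robot, y to its left, z up, the work surface at z = 0. Lengths are in m, angles in rad, forces in N, time in s.
With the tool pointing down it reaches from about 0.35 to 0.9 m from the base axis. Payload 8.1 kg.
Tool frame: the origin (TCP) lies midway between the tips of the shut fingers; the grasp point (between the pads) lies 19 mm behind it; z points along the fingers, y is the line along which they close (so a half turn about z gives the same grasp; the last joint's range is limited). The gripper opens to 92 mm and grips with 3 to 60 N. Pads are 19 mm wide; open, the fingers measure 130 mm over their backs; the gripper's body (75 mm by 190 mm) begins 47 mm behind the grasp point.
Start: joints at [-1.373, 0.434, 0.025, 1.573, -0.012, 1.134, -0.075], TCP at [0.185, 0.597, 0.227] pointing down, gripper open.
Joint ranges: [-2.62, 2.62], [-0.44, 2.09], [-1.27, 1.32], [0.08, 2.57], [-1.32, 4.46], [0.12, 2], [-2.74, 2.74]. Speed limits (rad/s): [2.22, 2.22, 3.01, 3.01, 3.14, 3.14, 3.14].

## Interface

Orientations are given as a rotation vector (axis times angle).
In Python, from cell import arm gives the robot as it stands.
- The arm moves only by the tool carry_out, never from a script. Its arguments are lists of equal length, an entry for each row: "claw": the finger opening in cm, from 0 to 9.18; "delta_pos": the shift along the tool's x, y, z in cm, a list of three; "angular": the turn, a rotation vector about the tool's x, y, z in rad, a list of three. In form: {"claw": [claw, ...], "delta_pos": [[dx, dy, dz], ...], "angular": [[ax, ay, az], ...]}. A call has 1 to 20 rows; each row shifts and turns the commanded pose from where the row before left it, along the tool's axes as they then stand; what a row does not reach is not made up. A row lasts 1/10 s, in which the tool goes at most 50 mm and 8.59 degrees, less where a joint would pass 70% of its speed; a pose out of reach is approached as far as the arm can. A call with a gripper value outside its range is refused whole. The fingers move at their own pace and stop on an object; "force" is the grip in N (left out, the last holds). Time passes only in rows, so rows that do not move let the fingers close. It gives the time, the measured TCP pose, the force, the opening and the grip force at its end, in the units of the state.
- arm.observe(): the state, without advancing time (a new reading comes with each control period).
- arm.get_image(name): name is "scene" or "top"; returns a dict with "frame" (384x512x3 uint8, red, green, blue), "mtx" (3x3 intrinsics, pixels), "T" (4x4, takes a point from camera to world coordinates). Camera axes: x right, y down, z forward; pixel columns grow to the right and rows downward; lengths in m; the calibration is good to about 2 mm. A picture is of the moment at which its call begins. There is no depth.
- arm.sign_off(): hands the job in; it is judged then, once.
Trained networks look in a picture, given as the dict that the camera call returned (one of the last four; its "shot" number tells which), for a name from the list of things; names that differ only in an ending like _2 or _b are one class to them, and where a whole thing is asked for, a point or a joint stands for the part that bears it (a point fixed in the world has none). Each returns a list of dicts, best first, with "conf" (0 to 1); they miss things now and then, are a little off and sometimes report something else, mostly with a low value. They report only what shows in the picture. A call takes as long as a camera call. They do not tell look-alikes from the thing itself.
- arm.look_for(label, picture): "centre" ([column, row] as shares, 0 to 1, of the picture: columns of its width, rows of its height, amid what is visible of it).
- arm.trace(label, picture): "region" (384x512 bool, what is visible of it) and "centre" ([column, row] as shares, 0 to 1, of the picture: columns of its width, rows of its height, amid what is visible of it).
- arm.place_of(label, picture): "centre" ([column, row] as shares, 0 to 1, of the picture: columns of its width, rows of its height: a listed point, or the origin of a listed thing).
The state is a dict: "clock": time; "joints": joint angles; "dq": joint speeds; "joint_efforts": joint torques, N m; "position": TCP position; "ee_rot": TCP orientation; "force": force on the tool from outside, world axes, zero at the start; "ft_torque": the same for the moment, N m; "width": opening from 0.0 (shut) to 1.0 (fully open); "gripper_force": force on a finger pad.
Only numpy, scipy, OpenCV 4.12 (cv2) and the standard library are available. Lean on these libraries where they do the work, as an engineer would, in place of code of your own. Each camera call takes 0.05 s, during which the arm holds its last target. There are 200 camera calls.

## Working session

There is one attempt and no reset: what is moved stays moved. The work goes in short steps, Python scripts to look and compute and a tool call to move; the robot and the scene stay as the last step left them, time stands still between calls to the robot, and variables do not carry over. Pictures are saved under pics/ and viewed, at most 10 in all, crops included, and the job is handed in when it is done.

Besides the shell and the picture viewer there is one more tool, called after "Call:" as a command line: name --argument value ..., lists and objects as JSON in quotes. carry_out: Moves the arm, as the interface text tells. Its arguments: {"type":"object","properties":{"claw":{"type":"array","items":{"type":"number"}},"delta_pos":{"type":"array","items":{"type":"array","items":{"type":"number"}}},"angular":{"type":"array","items":{"type":"array","items":{"type":"number"}}},"force":{"type":"number"}},"required":["claw","delta_pos","angular"]}

```bash
mkdir -p pics; ls
python3 - <<'E'
from cell import arm
import cv2,numpy as np
print(arm.observe())
for n in("scene","top"):
    p=arm.get_image(n); cv2.imwrite(f"pics/{n}0.png",p["frame"][...,::-1]); print(n,p["mtx"].tolist(),p["T"].round(4).tolist())
    for l in("holder","jaw_grip","jar_home","jar","jar_mouth","cap","capacitor","clamp","screwdriver","tray"):
        r=arm.place_of(l,p); print(l,[( (np.array(d["centre"])*[512,384]).round(1).tolist(),round(d["conf"],2)) for d in r])
E
```

```text
pics
{'clock': 0.0, 'joints': array([-1.3725718 ,  0.43522996,  0.0249731 ,  1.57412753, -0.01156766,
        1.13397689, -0.07515384]), 'dq': array([-0.00030455,  0.00017024,  0.00032172,  0.0026479 ,  0.0001879 ,
       -0.00035842, -0.00096254]), 'joint_efforts': array([-7.79956772e-04, -6.67868543e+01,  9.84417424e-01, -3.14464688e+01,
       -6.06047432e-02,  4.31048311e-02,  1.87961491e-04]), 'position': array([0.18510413, 0.5964144 , 0.22592888]), 'ee_rot': array([-4.70915761e-01, -3.10603025e+00,  2.50709601e-03]), 'force': array([ 0.00064255,  0.33589024, -0.0941554 ]), 'ft_torque': array([ 0.01822167, -0.04747037,  0.00420237]), 'gripper_force': 0.0, 'width': 0.9971922644573352}
scene [[497.2711118191506, 0.0, 256.54033995670284], [0.0, 497.2711118191506, 179.48902056105464], [0.0, 0.0, 1.0]] [[-0.2134, 0.8236, -0.5254, 1.4688], [0.977, 0.1769, -0.1194, 0.2664], [-0.0054, -0.5388, -0.8424, 1.5623], [0.0, 0.0, 0.0, 1.0]]
holder [([265.6, 195.0], 0.6)]
jaw_grip [([240.6, 173.0], 0.69)]
jar_home [([239.9, 170.8], 0.75), ([275.0, 196.6], 0.62), ([244.9, 246.3], 0.19)]
jar [([26
[... 422 characters left out ...]
282236345], [0.0, 383.05822790707157, 185.20670059380728], [0.0, 0.0, 1.0]] [[0.0135, -0.9976, 0.0685, 0.5079], [-0.9998, -0.0143, -0.0122, 0.0347], [0.0132, -0.0684, -0.9976, 1.0976], [0.0, 0.0, 0.0, 1.0]]
holder [([230.4, 199.0], 0.96), ([391.9, 165.3], 0.58)]
jaw_grip [([264.8, 209.4], 0.68)]
jar_home [([215.3, 191.6], 0.62)]
jar [([281.5, 142.7], 0.79), ([230.4, 196.7], 0.72), ([198.5, 141.8], 0.65), ([234.0, 196.5], 0.62)]
jar_mouth [([285.4, 134.3], 0.94), ([194.6, 133.4], 0.62), ([232.4, 192.4], 0.58)]
cap [([258.2, 265.3], 0.83), ([229.3, 194.6], 0.69)]
capacitor [([393.6, 249.2], 0.96)]
clamp [([389.5, 164.3], 0.59)]
screwdriver [([239.9, 114.8], 0.79)]
tray [([105.5, 194.3], 0.93)]
```

Run:
```python
import cv2
a=cv2.imread("pics/top0.png")[60:330,60:430]; cv2.imwrite("pics/top0v.png",cv2.resize(a,(800,584),interpolation=cv2.INTER_CUBIC))
a=cv2.imread("pics/scene0.png")[120:280,180:340]; cv2.imwrite("pics/scene0v.png",cv2.resize(a,(600,600),interpolation=cv2.INTER_CUBIC))
```

```text
(no output)
```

View pics/top0v.png

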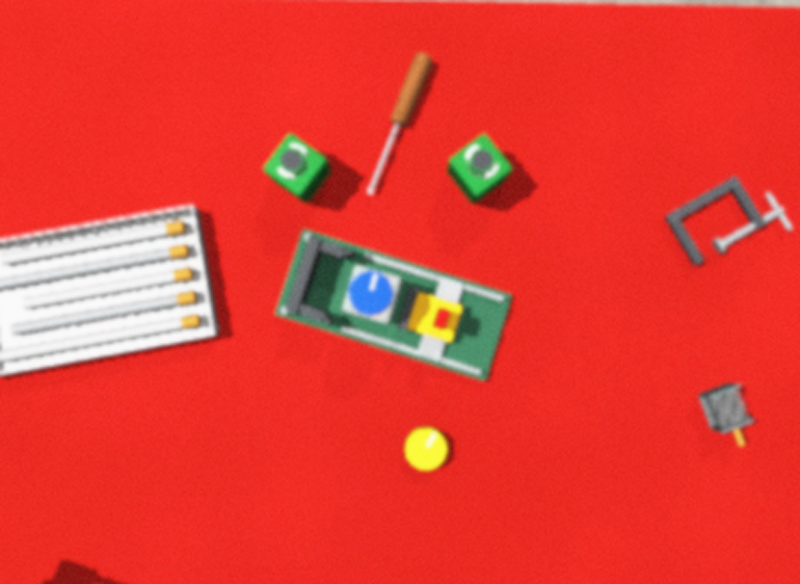

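View pics/scene0v.png

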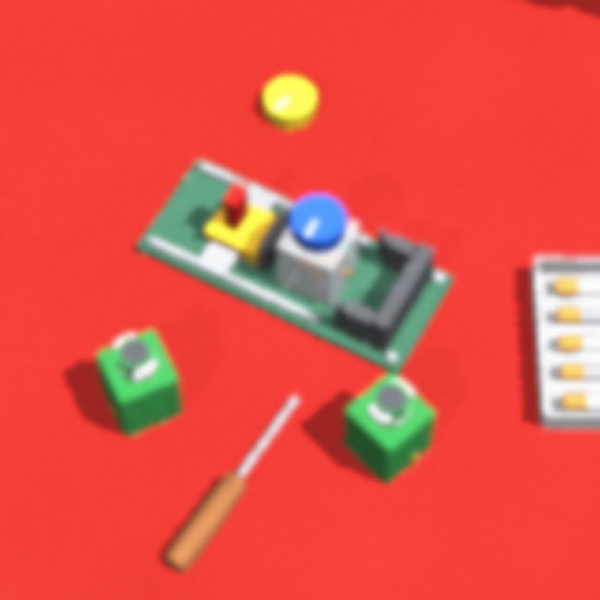

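The task pieces are in the middle. In the top view, the blue cap sits on the clear jar at about (231.6,195), with the red handle on the yellow carriage at (264,207.5). In the scene view they are at (264.8,178.7) and (242.7,174.7).

Candidates, top-view pixels:
- **Jars:** clear (231,196), green (197,137) and green (282,137). I take the clear one, because it stands in the holder.
- **Caps:** blue on the clear jar (231.6,195) and yellow (257,268). I take the blue one with the white line.

The enlarged crops confirm both choices. Next I'll fit the holder, handle and cap positions.

```bash
cat > h.py <<'E'
from cell import arm
import cv2,numpy as np
from scipy.optimize import least_squares
from scipy.spatial.transform import Rotation as R
K={};T={}
def cam(n,p): K[n]=p["mtx"];T[n]=p["T"]
def proj(n,X):
    X=np.atleast_2d(X); c=(X-T[n][:3,3])@T[n][:3,:3]; return c[:,:2]/c[:,2:]*K[n][0,0]+K[n][:2,2]
def tri(obs): # {cam:(u,v)}
    f=lambda X:np.concatenate([proj(n,X)[0]-uv for n,uv in obs.items()])
    s=least_squares(f,[.5,.05,.1]); return s.x,np.abs(s.fun).max()
def holder2w(h,P):
    c,s=np.cos(h[3]),np.sin(h[3]); P=np.atleast_2d(P)
    return P@np.array([[c,s,0],[-s,c,0],[0,0,1]])+h[:3]
def blob(im,lo,hi,box=None):
    m=cv2.inRange(cv2.cvtColor(im,cv2.COLOR_RGB2HSV),lo,hi)
    if box: z=np.zeros_like(m); z[box[1]:box[3],box[0]:box[2]]=1; m*=z
    n,l,st,c=cv2.connectedComponentsWithStats(m); i=1+np.argmax(st[1:,4]); return c[i],st[i],(l==i)
E
cat > m.py <<'E'
from h import *
P={n:arm.get_image(n) for n in("scene","top")}
for n in P: cam(n,P[n])
crn=np.array([[60,110,12],[60,-180,12],[-60,-180,12],[-60,110,12]])/1000
px={"top":np.array([[305,231],[511,295],[488,380],[277,316]])/2.162+60,
    "scene":np.array([[395,370],[140,245],[197,160],[450,275]])/3.75+[180,120]}
f=lambda h:np.concatenate([(proj(n,holder2w(h,crn))-px[n]).ravel() for n in P])
s=least_squares(f,[.5,.05,0,-.3],loss="soft_l1"); h=s.x; print("holder",h.round(4),f(h).round(1))
o={};g={}
for n in P:
    c,st,m=blob(P[n]["frame"],(95,80,60),(130,255,255)); o[n]=c; print(n,"blue",c.round(1),st)
    print(n,"jar",[((np.array(d["centre"])*[512,384]).round(1).tolist(),round(d["conf"],2)) for d in arm.place_of("jaw_grip",P[n])])
print("cap blob",tri(o))
E
python3 - <<'E'
import sys; sys.path.insert(0,'.')
exec(open('m.py').read())
hd={"top":np.array([442,319])/2.162+60,"scene":np.array([235,193])/3.75+[180,120]}
print("handle top",tri(hd))
hx=lambda X:(np.array(X)-h[:3])@np.array([[np.cos(h[3]),-np.sin(h[3]),0],[np.sin(h[3]),np.cos(h[3]),0],[0,0,1]])
print("in holder",hx(tri(hd)[0]),hx(tri(o)[0]))
# debug: holder points with handle reprojection
for n in P: print(n, proj(n,holder2w(h,[[0,.075,.062],[0,.045,.012]])).round(1).tolist())
E
```

```text
holder [ 0.5462  0.0919 -0.013  -0.2858] [ 0.1  0.3 -1.8  0.5 -0.7 -0.3  0.3  0.2 -0.4 -0.2  0.6 -0.1 -0.8  0.8
 -0.3  0.3]
scene blue [36.1 86.4] [   0   19   78  130 5987]
scene jar [([243.3, 174.2], 0.8)]
top blue [230.8 195.1] [220 184  22  22 331]
top jar [([263.9, 208.9], 0.9), ([103.9, 194.8], 0.19)]
cap blob (array([ 0.563708  , -0.10825655,  0.40773048]), np.float64(164.90943963917053))
handle top (array([ 0.51869755, -0.00127737,  0.0754853 ]), np.float64(0.2670042062774769))
in holder [-8.95161671e-05 -9.71485170e-02  8.84413241e-02] [ 0.07325686 -0.18709737  0.4206865 ]
scene [[284.9, 194.9], [277.0, 198.6]]
top [[203.8, 189.1], [215.9, 193.2]]
```

```bash
cat > m2.py <<'E'
from h import *
S={}
for k in range(3):
    P={n:arm.get_image(n) for n in("scene","top")}
    for n in P:
        cam(n,P[n])
        for l in("jaw_grip","cap","jar_mouth","jar","jar_home","holder"):
            for d in arm.place_of(l,P[n]): S.setdefault((l,n),[]).append(np.r_[np.array(d["centre"])*[512,384],d["conf"]])
exp={"top":dict(jaw_grip=(264,208),cap=(231,195),jar_mouth=(231,194),jar=(231,196),jar_home=(216,193),holder=(230,199)),
 "scene":dict(jaw_grip=(243,174),cap=(264,180),jar_mouth=(263,175),jar=(261,195),jar_home=(277,198),holder=(266,195))}
for l in exp["top"]:
    o={}
    for n in P:
        v=[x[:2] for x in S.get((l,n),[]) if np.hypot(*(x[:2]-exp[n][l]))<8]
        if v: o[n]=np.median(v,0)
    print(l,{n:(v.round(1).tolist()) for n,v in o.items()}, [x.round(4) if hasattr(x,'round') else x for x in tri(o)] if len(o)==2 else '')
o={}
for n,box in(("top",(200,170,270,230)),("scene",(240,160,290,200))):
    c,st,m=blob(P[n]["frame"],(95,80,60),(130,255,255),box); o[n]=c; print(n,"blue",c.round(1),st)
print("cap blob",tri(o))
# plate corners by quad fit of green hull
px={}
for n,box in(("top",(180,160,305,245)),("scene",(200,150,310,230))):
    c,st,m=blob(P[n]["frame"],(55,60,30),(100,255,160),box)
    ct=np.vstack(cv2.findContours(m.astype(np.uint8),0,2)[0]); hull=cv2.convexHull(ct)
    q=cv2.approxPolyN(hull,4)[0] if hasattr(cv2,"approxPolyN") else cv2.approxPolyDP(hull,6,True)[:,0]
    px[n]=q.astype(float); print(n,st,q.tolist())
E
python3 m2.py
```

```text
jaw_grip {'scene': [240.7, 171.2], 'top': [262.8, 207.8]} [array([ 0.5189, -0.0009,  0.0775]), np.float64(1.7953)]
cap {'scene': [263.1, 182.9], 'top': [231.3, 196.6]} [array([0.5474, 0.0849, 0.0723]), np.float64(1.1358)]
jar_mouth {'scene': [264.8, 178.4], 'top': [231.5, 195.0]} [array([0.5496, 0.0858, 0.1048]), np.float64(0.3589)]
jar {'scene': [260.9, 194.3], 'top': [235.6, 196.3]} [array([ 0.5512,  0.0768, -0.0031]), np.float64(0.8203)]
jar_home {'scene': [278.0, 198.6], 'top': [214.3, 190.5]} [array([0.5657, 0.1391, 0.0117]), np.float64(0.2246)]
holder {'scene': [266.2, 195.6], 'top': [231.0, 198.1]} [array([ 0.5459,  0.0925, -0.0156]), np.float64(0.0263)]
top blue [230.9 195.1] [220 184  22  22 330]
scene blue [264.2 179. ] [256 172  16  15 173]
cap blob (array([0.54981423, 0.08619337, 0.10193461]), np.float64(0.34400098889074116))
top [193 169  69  51 990] [[262, 190], [252, 220], [192, 209], [206, 166]]
scene [218 185  68  34 207] [[252, 191], [268, 202], [292, 222], [215, 184]]
```

```bash
cat > m3.py <<'E'
from h import *
P={n:arm.get_image(n) for n in("scene","top")}
for n in P: cam(n,P[n])
a=np.linspace(0,2*np.pi,60)
M={}
for n,box in(("top",(200,170,270,230)),("scene",(240,160,290,200))):
    im=P[n]["frame"].astype(int); m=((im[...,2]-im[...,0]>30)&(im[...,2]-im[...,1]>10)).astype(np.uint8)
    z=np.zeros_like(m); z[box[1]:box[3],box[0]:box[2]]=m[box[1]:box[3],box[0]:box[2]]
    ct=max(cv2.findContours(z,0,2)[0],key=cv2.contourArea); hull=cv2.convexHull(ct)
    f=np.zeros_like(z); cv2.fillConvexPoly(f,hull,1); M[n]=f; print(n,cv2.boundingRect(ct),f.sum())
def bnd(v): return np.r_[v.min(0),v.max(0)]
def res(X,H=.024):
    r=[]
    for n in P:
        pts=np.vstack([np.c_[X[0]+.026*np.cos(a),X[1]+.026*np.sin(a),0*a+X[2]+k] for k in(0,H)])
        ys,xs=np.nonzero(M[n]); b=np.r_[xs.min()-.5,ys.min()-.5,xs.max()+.5,ys.max()+.5]
        r.append(bnd(proj(n,pts))-b)
    return np.concatenate(r)
for H in(.024,.001):
    s=least_squares(res,[.55,.086,.09],args=(H,)); print("cap rim",H,s.x.round(4),s.fun.round(1))
v=[]
for n,box in(("scene",(185,120,345,240)),("top",(185,160,305,240))):
    c=P[n]["frame"][box[1]:box[3],box[0]:box[2],::-1]; k=800/c.shape[1] if n=="top" else 5
    v.append(cv2.resize(c,None,fx=k,fy=k,interpolation=cv2.INTER_CUBIC)); cv2.imwrite(f"pics/z_{n}.png",v[-1]); print(n,k,v[-1].shape)
E
python3 m3.py
```

```text
top (220, 184, 23, 23) 400
scene (256, 172, 17, 16) 209
cap rim 0.024 [0.5502 0.0856 0.0881] [ 1.4 -0.3 -0.6 -0.1  1.5  1.1 -1.  -1.5]
cap rim 0.001 [0.5505 0.0858 0.1007] [ 1.5  1.4 -0.6 -1.9  1.7  1.3 -1.2 -1.7]
scene 5 (600, 800, 3)
top 6.666666666666667 (533, 800, 3)
```

View pics/z_scene.png

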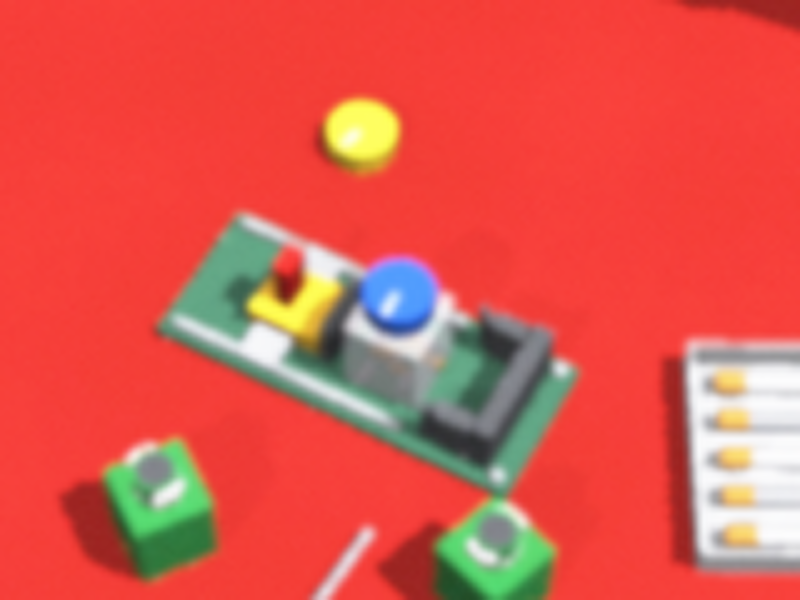

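View pics/z_top.png

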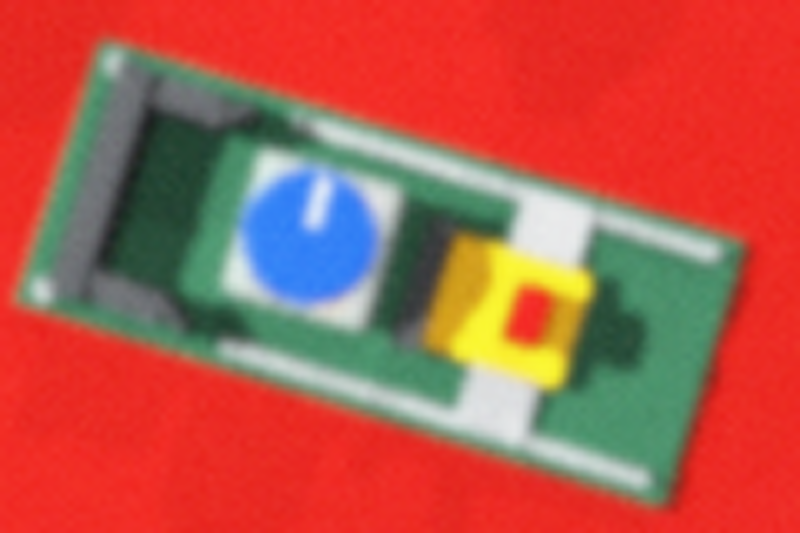

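```bash
cat > m4.py <<'E'
from h import *
P={n:arm.get_image(n) for n in("scene","top")}
for n in P: cam(n,P[n])
fu=lambda n,q:(np.array(q)+.5)/({"top":20/3,"scene":5}[n])-.5+{"top":[185,160],"scene":[185,120]}[n]
crn=np.array([[60,110,12],[60,-180,12],[-60,-180,12],[-60,110,12]])/1000
px={"top":fu("top",[[105,38],[748,240],[667,508],[17,303]]),"scene":fu("scene",[[508,495],[160,325],[238,212],[578,370]])}
for z in(None,0.):
    f=lambda h:np.concatenate([(proj(n,holder2w(h if z is None else np.r_[h[:2],z,h[2]],crn))-px[n]).ravel() for n in P])
    s=least_squares(f,[.5,.05,0,-.3] if z is None else [.5,.05,-.3],loss="soft_l1",f_scale=.3); print("holder",z,s.x.round(4),f(s.x).round(1))
h=np.r_[s.x[:2],0,s.x[2]]
hx=lambda X:((np.array(X)-h[:3])@np.array([[np.cos(h[3]),-np.sin(h[3]),0],[np.sin(h[3]),np.cos(h[3]),0],[0,0,1]])).round(4)
hd={"top":fu("top",[529,318]),"scene":fu("scene",[289,259])}
X,e=tri(hd); print("handle top",X.round(4),e,hx(X))
for n in P: # with known z=.085
    s=least_squares(lambda q:proj(n,np.r_[q,.085])[0]-hd[n],[.5,0]); print(n,s.x.round(4),hx(np.r_[s.x,.085]))
print("cap in holder",hx([.5502,.0856,.0881]))
E
python3 m4.py
```

```text
holder None [ 0.5491  0.0931 -0.006  -0.2913] [-0.7  0.3 -1.   0.7 -0.1 -0.1  0.4 -0.2 -0.2 -0.1  0.1  0.  -0.1  0.2
 -0.1  0.2]
holder 0.0 [ 0.5497  0.0934 -0.2919] [-0.6 -0.3 -1.1  0.  -0.1 -0.9  0.6 -0.9 -0.5 -0.6  0.3 -0.2 -0.1  0.1
 -0.6 -0.1]
handle top [ 0.5196 -0.0006  0.0774] 0.11981064103196104 [-0.0018 -0.0987  0.0774]
scene [5.245e-01 4.000e-04] [ 0.0026 -0.0963  0.085 ]
top [ 5.194e-01 -1.000e-04] [-0.0021 -0.0983  0.085 ]
cap in holder [ 0.0027 -0.0073  0.0881]
```

Call:
carry_out --claw '[9,9,9,9,9,9,9,9,9,9,9,9,9,9,9,9,9]' --delta_pos '[[-2.9,-2.75,0],[-2.9,-2.75,0],[-2.9,-2.75,0],[-2.9,-2.75,0],[-2.9,-2.75,0],[-2.9,-2.75,0],[-2.9,-2.75,0],[-2.9,-2.75,0],[-2.9,-2.75,0],[-2.9,-2.75,0],[-2.9,-2.75,0],[-2.9,-2.75,0],[-2.9,-2.75,0],[-2.9,-2.75,0],[-2.9,-2.75,0],[-2.9,-2.75,0],[-2.9,-2.75,0]]' --angular '[[0,0,0],[0,0,0],[0,0,0],[0,0,0],[0,0,0],[0,0,0],[0,0,0],[0,0,0],[0,0,0],[0,0,0],[0,0,0],[0,0,0],[0,0,0],[0,0,0],[0,0,0],[0,0,0],[0,0,0]]' --force 40

```text
clock: 5.3
position: [0.5182, 0.0029, 0.227]
ee_rot: [0.47, 3.106, 0.001]
force: [0.6, -0.8, 1.2]
width: 0.977
gripper_force: 0.0
```

```bash
cat > s.py <<'E'
from h import *
def st(tgt=None,yaw=None):
    o=arm.observe(); r=R.from_rotvec(o["ee_rot"]); A=r.as_matrix()
    print("t",o["clock"],"p",o["position"].round(4),"q",o["joints"].round(2),"F",o["force"].round(1),"M",o["ft_torque"].round(2),"w",round(o["width"],3),"g",round(o["gripper_force"],1))
    print("tool y az",np.degrees(np.arctan2(A[1,1],A[0,1])).round(2),"z",A[:,2].round(3))
    if tgt is not None: print("delta tool cm",(A.T@(np.array(tgt)-o["position"])*100).round(2))
if __name__=="__main__":
    import sys; st([float(x) for x in sys.argv[1:]] if len(sys.argv)>1 else None)
E
python3 s.py .52 -.001 .15
```

```text
t 5.3 p [0.5182 0.0029 0.227 ] q [-0.42  0.26  0.39  1.85 -0.11  1.04  1.29] F [ 0.6 -0.8  1.2] M [ 0.03 -0.03  0.01] w 0.977 g 0.0
tool y az 72.78 z [ 0.001  0.    -1.   ]
delta tool cm [-0.29 -0.32  7.7 ]
```

Call:
carry_out --claw '[9,9,9,9,9,9,9,9,9,9,9,9]' --delta_pos '[[-0.29,-0.32,0.5],[0,0,0.5],[0,0,0.5],[0,0,0.5],[0,0,0.5],[0,0,0.5],[0,0,0.5],[0,0,0.5],[0,0,0.5],[0,0,0.5],[0,0,0.5],[0,0,0]]' --angular '[[0,0,0.142],[0,0,0.142],[0,0,0.142],[0,0,0.142],[0,0,0.142],[0,0,0.142],[0,0,0.142],[0,0,0.142],[0,0,0.142],[0,0,0.142],[0,0,0.142],[0,0,0]]'

```text
clock: 6.5
position: [0.519, 0.0007, 0.1712]
ee_rot: [-2.523, -1.872, 0.001]
force: [0.1, -0.4, 1.0]
width: 0.982
gripper_force: 0.0
```

```bash
python3 s.py .52 -.001 .054
python3 - <<'E'
from h import *
P={n:arm.get_image(n) for n in("scene","top")}
o=arm.observe()
for n in P:
    cam(n,P[n]); print(n,"tcp px",proj(n,o["position"]).round(1),"handle top px",proj(n,[.52,-.001,.085]).round(1))
v=[cv2.resize(P[n]["frame"][b[1]:b[1]+75,b[0]:b[0]+100,::-1],(400,300),interpolation=cv2.INTER_CUBIC) for n,b in(("scene",(195,130)),("top",(215,170)))]
cv2.imwrite("pics/hover.png",np.hstack(v))
E
```

```text
t 6.5 p [0.519  0.0007 0.1712] q [-0.64  0.37  0.71  1.94 -0.3   0.94 -0.08] F [ 0.1 -0.4  1. ] M [-0.08  0.1   0.02] w 0.982 g 0.0
tool y az -16.85 z [-0.001 -0.    -1.   ]
delta tool cm [-0.13  0.15 11.72]
scene tcp px [[242.  156.2]] handle top px [[242.3 170.3]]
top tcp px [[264.9 206.9]] handle top px [[264.3 207.1]]
```

View pics/hover.png

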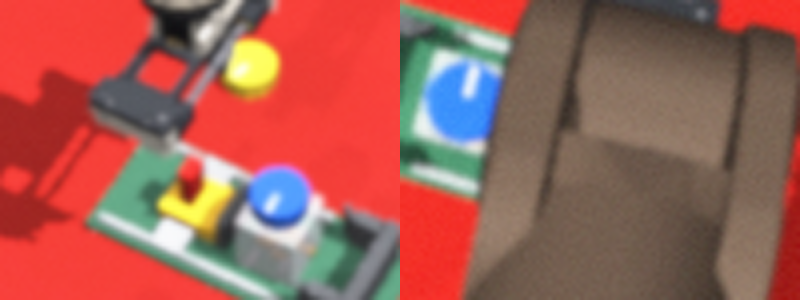

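Run:
```python
from h import *
P={n:arm.get_image(n) for n in("scene",)}
cam("scene",P["scene"]); o=arm.observe(); A=R.from_rotvec(o["ee_rot"]).as_matrix()
im=cv2.resize(P["scene"]["frame"][60:210,170:330,::-1],None,fx=5,fy=4,interpolation=cv2.INTER_CUBIC)
def ln(a,b,c):
    q=[tuple(((proj("scene",o["position"]+A@np.array(x)/1000)[0]-[170,60])*[5,4]).astype(int).tolist()) for x in(a,b)]; cv2.line(im,*q,c,1)
for z,Y,X,c in((0,46,9.5,(0,255,0)),(0,65,9.5,(0,255,255)),(-66,95,37.5,(255,0,255))):
    k=[(X,Y,z),(-X,Y,z),(-X,-Y,z),(X,-Y,z)]
    for i in range(4): ln(k[i],k[(i+1)%4],c)
cv2.imwrite("pics/ov.png",im); print(im.shape)
```

```text
(600, 800, 3)
```

View pics/ov.png

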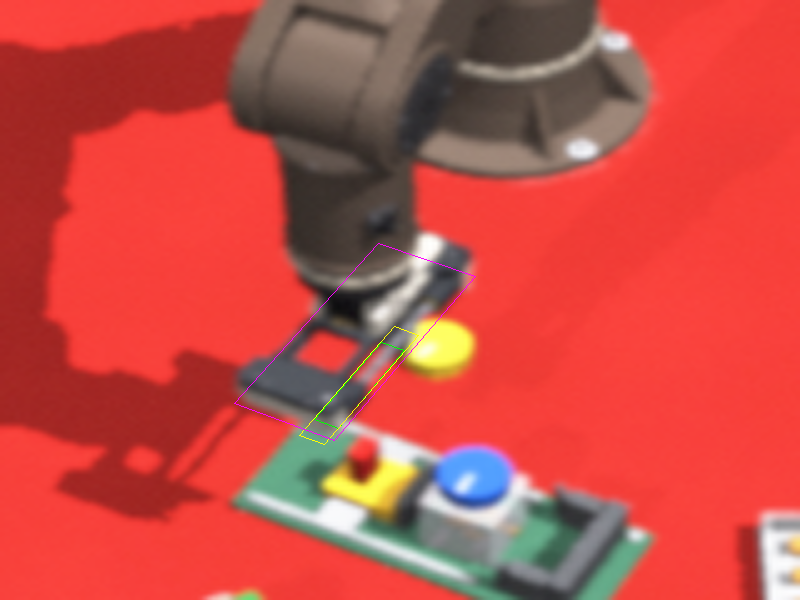

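The overlay agrees with the picture: the finger is at about (330,420) and the body frame sits where the calibration predicts. Next I'll descend on the handle and grip it.

Call:
carry_out --claw '[9,9,9,9,9,3.5,2,2,2,2,2,2]' --delta_pos '[[-0.13,0.15,3],[0,0,3],[0,0,3],[0,0,2.0],[0,0,0.9],[0,0,0],[0,0,0],[0,0,0],[0,0,0],[0,0,0],[0,0,0],[0,0,0]]' --angular '[[0,0,0],[0,0,0],[0,0,0],[0,0,0],[0,0,0],[0,0,0],[0,0,0],[0,0,0],[0,0,0],[0,0,0],[0,0,0],[0,0,0]]' --force 50

```text
clock: 7.85
position: [0.5205, -0.0011, 0.0529]
ee_rot: [2.521, 1.875, 0.0]
force: [-0.3, -0.1, 0.2]
width: 0.422
gripper_force: 0.0
```

```bash
python3 s.py
```

```text
t 7.85 p [ 0.5205 -0.0011  0.0529] q [-0.52  0.54  0.58  2.05 -0.47  0.68  0.07] F [-0.3 -0.1  0.2] M [-0.08  0.09  0.01] w 0.422 g 0.0
tool y az -16.72 z [ 0.  0. -1.]
```

Call:
carry_out --claw '[2,2,2,2,2]' --delta_pos '[[0,0,0],[0,0,0],[0,0,0],[0,0,0],[0,0,0]]' --angular '[[0,0,0],[0,0,0],[0,0,0],[0,0,0],[0,0,0]]'

```text
clock: 8.35
position: [0.5202, -0.0012, 0.0527]
ee_rot: [-2.521, -1.874, 0.0]
force: [-2.5, 0.0, 3.0]
width: 0.279
gripper_force: 50.0
```

```bash
python3 s.py
```

```text
t 8.35 p [ 0.5202 -0.0012  0.0527] q [-0.52  0.54  0.58  2.05 -0.47  0.69  0.07] F [-2.5  0.   3. ] M [ 0.06  0.49 -0.05] w 0.279 g 50.0
tool y az -16.74 z [-0.  0. -1.]
```

Call:
carry_out --claw '[2,2,2,2,2,2,2,2,2,2,2,2,2,2,2]' --delta_pos '[[0.3,0,0],[0.4,0,0],[0.4,0,0],[0.4,0,0],[0.4,0,0],[0.4,0,0],[0.4,0,0],[0.4,0,0],[0.4,0,0],[0.4,0,0],[0.4,0,0],[0.4,0,0],[0.4,0,0],[0.4,0,0],[0,0,0]]' --angular '[[0,0,0],[0,0,0],[0,0,0],[0,0,0],[0,0,0],[0,0,0],[0,0,0],[0,0,0],[0,0,0],[0,0,0],[0,0,0],[0,0,0],[0,0,0],[0,0,0],[0,0,0]]'

```text
clock: 9.85
position: [0.5349, 0.0478, 0.0527]
ee_rot: [2.522, 1.87, -0.006]
force: [-7.0, -12.1, 8.3]
width: 0.278
gripper_force: 50.0
```

```bash
cat >> s.py <<'E'
    o=arm.observe(); c,s=np.cos(-.2915),np.sin(-.2915); B=np.array([[c,s],[-s,c]])
    print("holder xy",(B@(o["position"][:2]-[.5494,.0933])).round(4),"F holder",(B@o["force"][:2]).round(1))
E
python3 s.py
```

```text
t 9.85 p [0.5349 0.0478 0.0527] q [-0.61  0.57  0.59  2.   -0.47  0.71 -0.02] F [ -7.  -12.1   8.3] M [-2.2   1.32  0.17] w 0.278 g 50.0
tool y az -16.89 z [-0.002 -0.004 -1.   ]
holder xy [-0.0008 -0.0477] F holder [ -3.2 -13.6]
```

Call:
carry_out --claw '[2,2,2,2,2,2,2]' --delta_pos '[[0.2,0,0],[0.2,0,0],[0.2,0,0],[0.2,0,0],[0.2,0,0],[0.2,0,0],[0,0,0]]' --angular '[[0,0,0],[0,0,0],[0,0,0],[0,0,0],[0,0,0],[0,0,0],[0,0,0]]'

```text
clock: 10.55
position: [0.5383, 0.059, 0.0527]
ee_rot: [2.523, 1.87, -0.006]
force: [-7.9, -12.0, 8.9]
width: 0.278
gripper_force: 50.0
```

```bash
python3 s.py
```

```text
t 10.55 p [0.5383 0.059  0.0527] q [-0.63  0.57  0.59  1.99 -0.47  0.72 -0.04] F [ -7.9 -12.    8.9] M [-2.34  1.27  0.17] w 0.278 g 50.0
tool y az -16.91 z [-0.002 -0.004 -1.   ]
holder xy [-0.0008 -0.0361] F holder [ -4.1 -13.8]
```

Call:
carry_out --claw '[2,2,2,2]' --delta_pos '[[0.15,0,0],[0.15,0,0],[0.15,0,0],[0,0,0]]' --angular '[[0,0,0],[0,0,0],[0,0,0],[0,0,0]]'

```text
clock: 10.95
position: [0.5386, 0.0601, 0.0527]
ee_rot: [2.524, 1.865, -0.011]
force: [-10.2, -22.2, 12.9]
width: 0.279
gripper_force: 50.0
```

```bash
python3 s.py
```

```text
t 10.95 p [0.5386 0.0601 0.0527] q [-0.63  0.58  0.6   1.99 -0.47  0.72 -0.05] F [-10.2 -22.2  12.9] M [-4.17  2.    0.28] w 0.279 g 50.0
tool y az -17.06 z [-0.004 -0.007 -1.   ]
holder xy [-0.0008 -0.0349] F holder [ -3.4 -24.2]
```

Call:
carry_out --claw '[2,2,2,2]' --delta_pos '[[0.15,0,0],[0.15,0,0],[0.1,0,0],[0,0,0]]' --angular '[[0,0,0],[0,0,0],[0,0,0],[0,0,0]]'

```text
clock: 11.35
position: [0.5387, 0.0602, 0.0527]
ee_rot: [2.525, 1.861, -0.016]
force: [-15.0, -32.6, 17.4]
width: 0.28
gripper_force: 50.0
```

```bash
python3 s.py; python3 m3.py
```

```text
t 11.35 p [0.5387 0.0602 0.0527] q [-0.64  0.58  0.6   1.99 -0.47  0.72 -0.06] F [-15.  -32.6  17.4] M [-6.43  2.89  0.37] w 0.28 g 50.0
tool y az -17.23 z [-0.005 -0.01  -1.   ]
holder xy [-0.0008 -0.0348] F holder [ -5.  -35.5]Traceback (most recent call last):
  File "m3.py", line 9, in <module>
    ct=max(cv2.findContours(z,0,2)[0],key=cv2.contourArea); hull=cv2.convexHull(ct)
ValueError: max() iterable argument is empty
```

Call:
carry_out --claw '[2,2,2,2,9,9,9,9,9,9,9,9]' --delta_pos '[[-0.3,0,0],[-0.3,0,0],[-0.3,0,0],[-0.1,0,0],[0,0,0],[0,0,0],[0,0,0],[0,0,0],[0,0,-2],[0,0,-3],[0,0,-3],[0,0,-3]]' --angular '[[0,0,0],[0,0,0],[0,0,0],[0,0,0],[0,0,0],[0,0,0],[0,0,0],[0,0,0],[0,0,0],[0,0,0],[0,0,0],[0,0,0]]'

```text
clock: 12.65
position: [0.5392, 0.0616, 0.1638]
ee_rot: [2.521, 1.875, -0.0]
force: [0.7, 0.6, -0.0]
width: 0.93
gripper_force: 0.0
```

```bash
python3 s.py; sed -i 's/(200,170,270,230)/(180,160,270,230)/; s/(240,160,290,200)/(235,150,310,215)/' m3.py; python3 m3.py
python3 - <<'E'
from h import *
a=cv2.imread("pics/z_scene.png"); b=cv2.imread("pics/z_top.png")
cv2.imwrite("pics/braced.png",np.hstack([cv2.resize(a,(400,300)),cv2.resize(b,(400,300))]))
E
```

```text
t 12.65 p [0.5392 0.0616 0.1638] q [-0.73  0.42  0.71  1.9  -0.34  0.94 -0.16] F [ 0.7  0.6 -0. ] M [-0.08  0.06  0.02] w 0.93 g 0.0
tool y az -16.72 z [-0. -0. -1.]
holder xy [-0.0007 -0.0333] F holder [0.5 0.8]Traceback (most recent call last):
  File "m3.py", line 9, in <module>
    ct=max(cv2.findContours(z,0,2)[0],key=cv2.contourArea); hull=cv2.convexHull(ct)
ValueError: max() iterable argument is empty
```

View pics/braced.png

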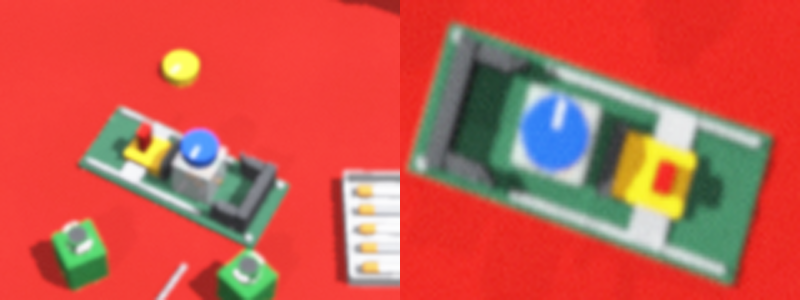

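That picture was the old frame, because the arm hides the cap from the top camera and the script stopped there. I'll check the braced state from the scene view only.

```bash
cat > m5.py <<'E'
from h import *
import sys
p=arm.get_image("scene"); cam("scene",p); a=np.linspace(0,2*np.pi,60)
im=p["frame"].astype(int); m=((im[...,2]-im[...,0]>30)&(im[...,2]-im[...,1]>10)).astype(np.uint8)
m[:150]=0; m[230:]=0; m[:,:230]=0; m[:,320:]=0
ys,xs=np.nonzero(m); b=np.r_[xs.min()-.5,ys.min()-.5,xs.max()+.5,ys.max()+.5]; print(b,m.sum())
z=float(sys.argv[1])
def f(q):
    v=proj("scene",np.vstack([np.c_[q[0]+.026*np.cos(a),q[1]+.026*np.sin(a),0*a+z+k] for k in(0,.024)])); return np.r_[v.min(0),v.max(0)]-b
s=least_squares(f,[.56,.13]); print("cap",s.x.round(4),s.fun.round(1))
cv2.imwrite(f"pics/{sys.argv[2]}.png",cv2.resize(p["frame"][100:220,185:345,::-1],(800,600),interpolation=cv2.INTER_CUBIC))
E
python3 m5.py .088 sc1; python3 s.py .5624 .1364 .164
```

```text
[269.5 177.5 286.5 193.5] 202
cap [0.5652 0.1369] [ 0.9 -0.2 -0.9  0.2]
t 12.8 p [0.5407 0.0619 0.1645] q [-0.73  0.42  0.71  1.89 -0.34  0.94 -0.15] F [ 0.1 -0.1 -0.9] M [-0.07  0.08 -0.02] w 0.975 g 0.0
tool y az -16.7 z [ 0.004  0.001 -1.   ]
delta tool cm [ 7.76 -0.06  0.07]
holder xy [ 0.0006 -0.0326] F holder [ 0.2 -0.1]
```

View pics/sc1.png

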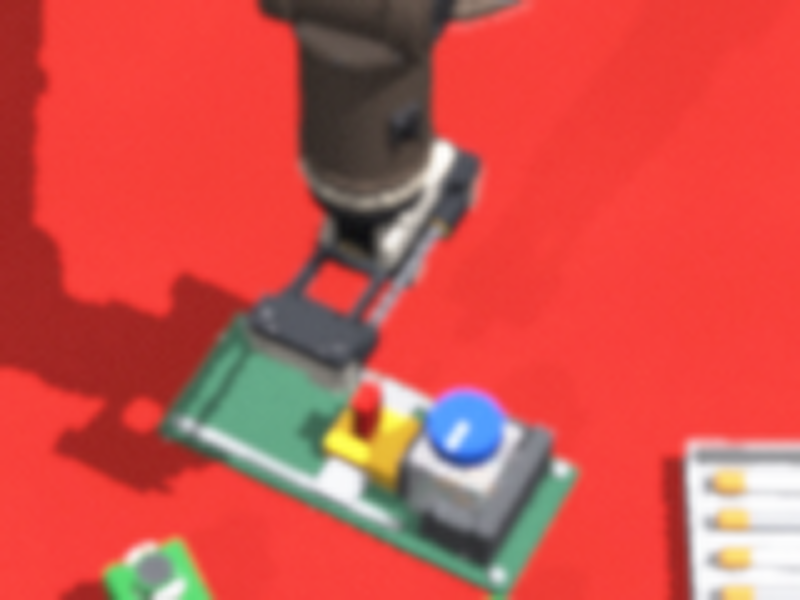

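The jar now sits inside the U-stop with the yellow jaw against it, and the blue cap is at crop (465,425), i.e. about (278,185) in the full frame. I'll move over the cap and descend.

Call:
carry_out --claw '[9.1,9.1,9.1,9.1,9.1,9.1,9.1,9.1]' --delta_pos '[[2,0.09,0],[3,0,0],[2.7,0,0],[0,0,0],[0,0,2],[0,0,2.5],[0,0,1.5],[0,0,0.5]]' --angular '[[0,0,0],[0,0,0],[0,0,0],[0,0,0],[0,0,0],[0,0,0],[0,0,0],[0,0,0]]'

```text
clock: 13.6
position: [0.5609, 0.1349, 0.0954]
ee_rot: [-2.52, -1.874, 0.006]
force: [-0.9, 0.1, 0.4]
width: 0.987
gripper_force: 0.0
```

```bash
python3 s.py .5638 .1362 .0895
```

```text
t 13.6 p [0.5609 0.1349 0.0954] q [-0.76  0.56  0.63  1.87 -0.43  0.85 -0.21] F [-0.9  0.1  0.4] M [-0.12  0.11  0.02] w 0.987 g 0.0
tool y az -16.73 z [-0.004 -0.001 -1.   ]
delta tool cm [0.21 0.25 0.59]
holder xy [-0.001   0.0432] F holder [-0.9 -0.2]
```

Call:
carry_out --claw '[9.1,9.1,9.1]' --delta_pos '[[0.15,0.15,0.2],[0,0,0],[0,0,0]]' --angular '[[0,0,0],[0,0,0],[0,0,0]]'

```text
clock: 13.9
position: [0.5648, 0.1361, 0.0965]
ee_rot: [2.521, 1.874, 0.002]
force: [0.2, 0.7, 0.9]
width: 0.99
gripper_force: 0.0
```

```bash
python3 s.py .5638 .1362 .0895
```

```text
t 13.9 p [0.5648 0.1361 0.0965] q [-0.76  0.56  0.63  1.87 -0.43  0.85 -0.2 ] F [0.2 0.7 0.9] M [-0.09  0.06  0.03] w 0.99 g 0.0
tool y az -16.74 z [ 0.001  0.    -1.   ]
delta tool cm [-0.02 -0.1   0.7 ]
holder xy [0.0025 0.0454] F holder [0.  0.7]
```

Call:
carry_out --claw '[9.1,9.1,9.1,6,5,4.5,4.5,4.5,4.5,4.5,4.5]' --delta_pos '[[0,-0.08,0.4],[0,0,0.25],[0,0,0],[0,0,0],[0,0,0],[0,0,0],[0,0,0],[0,0,0],[0,0,0],[0,0,0],[0,0,0]]' --angular '[[0,0,0],[0,0,0],[0,0,0],[0,0,0],[0,0,0],[0,0,0],[0,0,0],[0,0,0],[0,0,0],[0,0,0],[0,0,0]]' --force 40

```text
clock: 15.0
position: [0.5638, 0.1361, 0.0894]
ee_rot: [2.521, 1.874, 0.001]
force: [2.0, -0.6, -0.0]
width: 0.549
gripper_force: 40.0
```

```bash
python3 s.py .5638 .1362 .0895
```

```text
t 15.0 p [0.5638 0.1361 0.0894] q [-0.76  0.57  0.63  1.87 -0.44  0.84 -0.2 ] F [ 2.  -0.6 -0. ] M [-0.22 -0.39  0.02] w 0.549 g 40.0
tool y az -16.74 z [ 0.001 -0.    -1.   ]
delta tool cm [ 0.01 -0.   -0.01]
holder xy [0.0015 0.0451] F holder [2. 0.]
```

Call:
carry_out --claw '[4.5,4.5,4.5,4.5,4.5,4.5]' --delta_pos '[[0,0,0],[0,0,0],[0,0,0],[0,0,0],[0,0,0],[0,0,0]]' --angular '[[0,0,-0.08],[0,0,-0.08],[0,0,-0.08],[0,0,-0.08],[0,0,-0.08],[0,0,0]]'

```text
clock: 15.6
position: [0.5639, 0.1358, 0.0894]
ee_rot: [2.097, 2.338, 0.001]
force: [3.7, -1.5, -0.2]
width: 0.55
gripper_force: 40.0
```

```bash
python3 s.py .5638 .1362 .0895; python3 m5.py .089 sc2
```

```text
t 15.6 p [0.5639 0.1358 0.0894] q [-0.69  0.55  0.51  1.87 -0.36  0.82  0.12] F [ 3.7 -1.5 -0.2] M [-0.36 -0.58 -0.18] w 0.55 g 40.0
tool y az 6.21 z [ 0.001  0.    -1.   ]
delta tool cm [ 0.04 -0.01 -0.01]
holder xy [0.0017 0.0449] F holder [ 3.9 -0.4]
[272.5 176.5 282.5 181.5] 40
cap [0.5396 0.13  ] [-2.6 -5.7  2.5  5.5]
```

Call:
carry_out --claw '[4.5,4.5,4.5,4.5,4.5,4.5,4.5,4.5,4.5,4.5,4.5]' --delta_pos '[[0,0,0],[0,0,0],[0,0,0],[0,0,0],[0,0,0],[0,0,0],[0,0,0],[0,0,0],[0,0,0],[0,0,0],[0,0,0]]' --angular '[[0,0,-0.08],[0,0,-0.08],[0,0,-0.08],[0,0,-0.08],[0,0,-0.08],[0,0,-0.08],[0,0,-0.08],[0,0,-0.08],[0,0,-0.08],[0,0,-0.08],[0,0,0]]'

```text
clock: 16.75
position: [0.5641, 0.1356, 0.0895]
ee_rot: [1.024, 2.969, 0.0]
force: [3.8, -2.2, 1.1]
width: 0.548
gripper_force: 40.0
```

```bash
python3 s.py .5638 .1362 .0895
```

```text
t 16.75 p [0.5641 0.1356 0.0895] q [-0.53  0.52  0.29  1.85 -0.2   0.8   0.77] F [ 3.8 -2.2  1.1] M [-0.59 -0.82 -0.14] w 0.548 g 40.0
tool y az 51.93 z [ 0.001 -0.    -1.   ]
delta tool cm [ 0.06  0.03 -0.  ]
holder xy [0.0019 0.0448] F holder [ 4.3 -1. ]
```

Call:
carry_out --claw '[4.5,4.5,4.5,4.5]' --delta_pos '[[0,0,-0.1],[0,0,-0.15],[0,0,-0.15],[0,0,0]]' --angular '[[0,0,0],[0,0,0],[0,0,0],[0,0,0]]'

```text
clock: 17.15
position: [0.5627, 0.1364, 0.0932]
ee_rot: [-1.022, -2.969, 0.001]
force: [0.6, -1.1, -2.3]
width: 0.551
gripper_force: 40.0
```

```bash
python3 s.py
```

```text
t 17.15 p [0.5627 0.1364 0.0932] q [-0.54  0.51  0.29  1.85 -0.2   0.81  0.77] F [ 0.6 -1.1 -2.3] M [-0.34 -0.01 -0.08] w 0.551 g 40.0
tool y az 52.01 z [-0.001 -0.    -1.   ]
holder xy [0.0004 0.0451] F holder [ 0.9 -0.9]
```

Call:
carry_out --claw '[4.5,4.5,4.5,4.5]' --delta_pos '[[0,0,-0.2],[0,0,-0.3],[0,0,-0.3],[0,0,0]]' --angular '[[0,0,0],[0,0,0],[0,0,0],[0,0,0]]'

```text
clock: 17.55
position: [0.564, 0.1364, 0.102]
ee_rot: [1.022, 2.969, 0.002]
force: [2.5, -1.1, -0.0]
width: 0.552
gripper_force: 40.0
```

```bash
python3 s.py
```

```text
t 17.55 p [0.564  0.1364 0.102 ] q [-0.54  0.5   0.3   1.84 -0.19  0.82  0.76] F [ 2.5 -1.1 -0. ] M [-0.16 -0.49 -0.05] w 0.552 g 40.0
tool y az 52.02 z [ 0.001  0.001 -1.   ]
holder xy [0.0016 0.0455] F holder [ 2.7 -0.3]
```

Call:
carry_out --claw '[4.5,4.5,4.5,4.5,4.5,4.5,4.5]' --delta_pos '[[0,0,-0.3],[0,0,-0.5],[0,0,-0.5],[0,0,-0.5],[0,0,-0.4],[0,0,0],[0,0,0]]' --angular '[[0,0,0],[0,0,0],[0,0,0],[0,0,0],[0,0,0],[0,0,0],[0,0,0]]'

```text
clock: 18.25
position: [0.5634, 0.1362, 0.1233]
ee_rot: [1.022, 2.971, 0.0]
force: [-0.5, -0.1, -0.8]
width: 0.55
gripper_force: 40.0
```

```bash
python3 m5.py .124 sc3; python3 s.py
python3 - <<'E'
from h import *
p=arm.get_image("scene"); cam("scene",p)
for l in("jar_mouth","jaw_grip","cap","jar"): print(l,[((np.array(d["centre"])*[512,384]).round(1).tolist(),round(d["conf"],2)) for d in arm.place_of(l,p)])
m=np.array([.5624,.1366]); print("exp mouth",proj("scene",[*m,.11]).round(1),"grip",proj("scene",[.5395,.0601,.07]).round(1),"cap",proj("scene",[*m,.125]).round(1))
E
```

```text
[270.5 171.5 281.5 187.5] 109
cap [0.5652 0.1287] [-2.2 -0.4  2.2  0.3]
t 18.3 p [0.5632 0.1362 0.1231] q [-0.55  0.48  0.31  1.83 -0.18  0.87  0.75] F [-0.3  0.3 -0.7] M [-0.05 -0.    0.02] w 0.545 g 40.0
tool y az 52.03 z [-0. -0. -1.]
holder xy [0.0009 0.0451] F holder [-0.3  0.2]
jar_mouth [([279.6, 183.6], 0.76), ([212.8, 212.2], 0.65)]
jaw_grip [([259.3, 180.7], 0.75)]
cap [([278.5, 183.3], 0.67), ([257.8, 148.8], 0.54)]
jar [([219.0, 229.5], 0.94), ([284.1, 241.0], 0.73), ([275.3, 200.8], 0.55), ([367.3, 211.5], 0.25)]
exp mouth [[278.1 183.3]] grip [[257.9 180.1]] cap [[278.3 180.9]]
```

View pics/sc3.png

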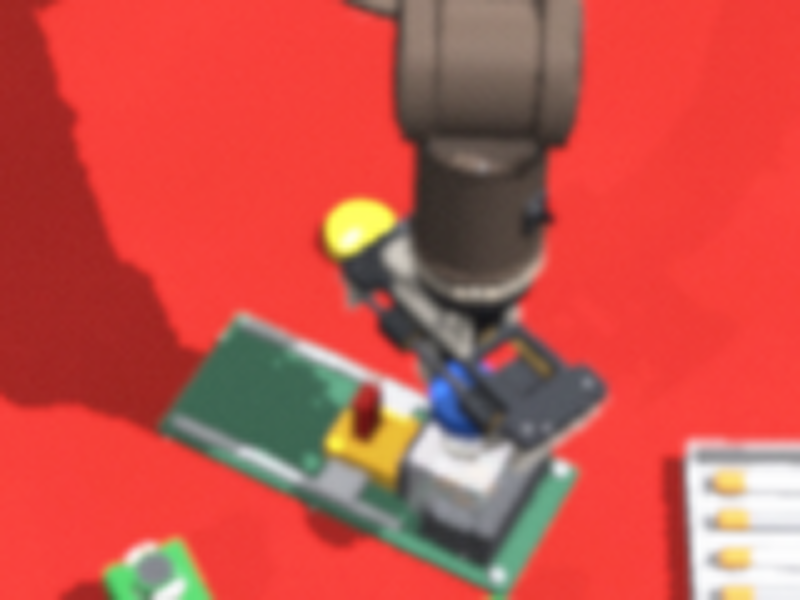

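The white neck shows under the lifted blue cap at crop (465,440). The jar is still seated in the U-stop with the jaw against it, and the handle is where I left it. By the arm's readings the cap is level and about 14 mm above the mouth, so I'm handing in.

```bash
python3 -c "
from cell import arm
print(arm.sign_off())"
```

```text
the job is handed in; nothing more can be done
None
```

The job is handed in with no verdict returned: the jar is braced fully home with the jaw against it, and the blue cap was unscrewed about 1.2 rad, lifted straight off, and is held level about 14 mm above the mouth.

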